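# Snug down the soap press cover evenly

## Robot

A 6-joint arm with a two-finger parallel gripper is mounted at the origin on the work surface. World frame = base frame: x ahead of the robot, y to its left, z up, the work surface at z = 0. Lengths are in m, angles in rad, forces in N, time in s.
With the tool pointing down it reaches from about 0.375 to 0.975 m from the base axis. Payload 3.8 kg.
Tool frame: the origin (TCP) lies at the very end of the fingers, on their centre line; the grasp point (between the pads) lies 19 mm behind it; z points along the fingers, y is the line along which they close (so a half turn about z gives the same grasp; the last joint's range is limited). The gripper opens to 85 mm and grips with 20 to 120 N. Pads are 22 mm wide; open, the fingers measure 114 mm over their backs; the gripper's body (76 mm by 85 mm) begins 54 mm behind the grasp point. The pads swing forward as they close: fully open they stand 13 mm farther back than shut.
Start: joints at [1.124, 0.264, 1.604, -0, 1.274, -0.037], TCP at [0.269, 0.619, 0.231] pointing down, gripper open.
Joint ranges: [-2.63, 2.63], [-0.94, 2.18], [0.31, 2.57], [-1.31, 4.45], [0, 2.66], [-2.55, 2.55]. Speed limits (rad/s): [2.57, 2.57, 3.14, 3.14, 3.14, 3.14].

## Interface

Orientations are given as a rotation vector (axis times angle).
In Python, from workcell import * gives the robot as it stands.
- The arm moves only by the shell command python3 -m crank 'ROWS' [OPENING] [FORCE]. ROWS is JSON, a list that holds one entry, the list of rows, each a list of 6 numbers: the shift along the tool's x, y, z in cm, then the turn, a rotation vector about the tool's x, y, z in rad. In form: [[[dx, dy, dz, ax, ay, az], ...]]. A call has 1 to 8 rows; each row shifts and turns the commanded pose from where the row before left it, along the tool's axes as they then stand; what a row does not reach is not made up. A row lasts 1/12 s, in which the tool goes at most 41.7 mm and 7.16 degrees, less where a joint would pass 70% of its speed; a pose out of reach is approached as far as the arm can. A call with a gripper value outside its range is refused whole. OPENING is the finger opening in cm, from 0 to 8.54, set as the call begins (- or left out, the last holds). The fingers move at their own pace and stop on an object; FORCE is the grip in N (left out, the last holds). Time passes only in rows, so rows that do not move let the fingers close. It gives the time, the measured TCP pose, the force, the opening and the grip force at its end, in the units of the state.
- read_state(): the state, without advancing time (a new reading comes with each control period).
- read_camera(name): name is "scene" or "top" or "wrist"; returns the picture (480x640x3 uint8, blue, green, red); there is no depth.
- camera_model(name): a dict with "camera_matrix" (3x3 intrinsics, pixels), "R" (3x3) and "t" (3): a world point X has camera coordinates R X + t. Camera axes: x right, y down, z forward; pixel columns grow to the right and rows downward; lengths in m; the calibration is good to about 2 mm. The wrist camera is an equidistant fisheye: a pixel r from the principal point sees the ray r / f radians off the axis. A picture is of the moment at which its call begins: read the wrist's pose just before it. camera_model takes no time and is no camera call; for the wrist camera it gives the pose at the moment of the call.
- finish_job(): hands the job in; it is judged then, once.
The state is a dict: "time": time; "q": joint angles; "joint_vel": joint speeds; "joint_torque": joint torques, N m; "tool_pos": TCP position; "tcp_rot": TCP orientation; "wrist_force": force on the tool from outside, world axes, zero at the start; "torque": the same for the moment, N m; "width": opening from 0.0 (shut) to 1.0 (fully open); "grip_force": force on a finger pad.
Only numpy, scipy, OpenCV 4.12 (cv2) and the standard library are available. Lean on these libraries where they do the work, as an engineer would, in place of code of your own. Each camera call takes 0.05 s, during which the arm holds its last target. There are 200 camera calls.

## Task

Screw the cover of the soap press down with its four nuts until it is fully home on its stops all round and all four nuts are snug. Bring it down a little at a time, going from corner to opposite corner, so that the cover is never more than about a degree out of level, do not overtighten any nut, and leave the soap bar, bowl and spatula beside it where they are.

Things in the scene. Friction and masses are not known exactly. Their poses are not given: they have to be found in the camera images.
- press: Soap press: dark steel box 186 x 186 mm bolted to the table on a 220 mm square foot plate. Four studs, 10 mm thick, at +-60 mm in its x and y, rise to 112 mm above the table through the handle nuts. Guides at mid-side keep the cover from turning or shifting. Origin at the centre of its underside on the table; z up.
- press_stop (a point): Centre of the press at the height of its four steel stops (26 mm square, round the studs), 63 mm above the table. Four sprung rubber buffers inside hold the cover 4 mm above the stops at the start; when it is home they push up with about 8 N each. Pulling one corner down lifts the opposite one until its nut holds it.
- cover: Loose square aluminium cover 186 x 186 x 8 mm, lying on the buffers inside the guides; the studs and handle nuts stand at its corners. Origin at the centre of its underside, z up: 67 mm above the table at the start, 63 mm when fully home on the stops.
- nut_a: Handle nut at the press's +x +y corner (opposite nut_c): flat bar 84 long (its x), 12 wide; at x = +-36 mm black revolving posts, 10 thick, 28 tall. Origin on the axis at mid-post, 36 mm above its washer face, 14 above the bar. Clockwise from above lowers it 3.6 mm/rad; starts 0.2-1.2 mm above the cover. Torque 0.05 N m loose, +0.009 per N of load; snug at 0.55 N m (15 N on a post). Stays where left.
- nut_b: Handle nut at the press's -x +y corner (opposite nut_d): flat bar 84 long (its x), 12 wide; at x = +-36 mm black revolving posts, 10 thick, 28 tall. Origin on the axis at mid-post, 36 mm above its washer face, 14 above the bar. Clockwise from above lowers it 3.6 mm/rad; starts 0.2-1.2 mm above the cover. Torque 0.05 N m loose, +0.009 per N of load; snug at 0.55 N m (15 N on a post). Stays where left.
- nut_c: Handle nut at the press's -x -y corner (opposite nut_a): flat bar 84 long (its x), 12 wide; at x = +-36 mm black revolving posts, 10 thick, 28 tall. Origin on the axis at mid-post, 36 mm above its washer face, 14 above the bar. Clockwise from above lowers it 3.6 mm/rad; starts 0.2-1.2 mm above the cover. Torque 0.05 N m loose, +0.009 per N of load; snug at 0.55 N m (15 N on a post). Stays where left.
- nut_d: Handle nut at the press's +x -y corner (opposite nut_b): flat bar 84 long (its x), 12 wide; at x = +-36 mm black revolving posts, 10 thick, 28 tall. Origin on the axis at mid-post, 36 mm above its washer face, 14 above the bar. Clockwise from above lowers it 3.6 mm/rad; starts 0.2-1.2 mm above the cover. Torque 0.05 N m loose, +0.009 per N of load; snug at 0.55 N m (15 N on a post). Stays where left.
- soap_bar: Bystander: cream soap bar 80 x 50 x 28 mm beside the press; origin at the centre of its underside.
- bowl: Bystander: small white bowl, 84 mm across, 40 mm high, beside the press; origin under its centre.
- spatula: Bystander: white-handled spatula lying beyond the press.

How it is judged:
At the end, for the whole second after the job is handed in: The cover's underside is at most 63.8 mm above the press's underside (home is 63 mm), it is level within 0.008 rad and at rest, and each of the four nuts presses on it with more than 30 N (z of cover in the frame of press below 0.0638 m and angle between cover's own z axis and vertical below 0.008 rad and contact force between each of nut_a, nut_b, nut_c, nut_d and cover above 30 N and linear speed of cover below 0.01 m/s); the robot touches nothing.
It fails at once if the cover goes more than 0.022 rad (1.3 degrees) out of level (angle between cover's own z axis and vertical above 0.022 rad).
It fails at once if a nut is overtightened: it presses on the cover with more than 85 N (contact force between any of nut_a, nut_b, nut_c, nut_d and cover above 85 N).
It fails at once if a bystander is moved more than 25 mm (distance of any of soap_bar, bowl, spatula from where it was at the start of the episode above 0.025 m).
It also fails if it takes over 72 s, if anything falls off the work surface, if the arm or the gripper's body presses on something with over 40 N, if the wrist force passes 120 N, or if a joint passes its speed limit or range.

## Working session

There is one attempt and no reset: what is moved stays moved. The work goes in short steps, Python scripts to look and compute and a shell command to move; the robot and the scene stay as the last step left them, time stands still between calls to the robot, and variables do not carry over. Pictures are saved under pics/ and viewed, at most 10 in all, crops included, and the job is handed in when it is done.

```bash
ls; mkdir -p pics; python3 - <<'E'
from workcell import *
import cv2,numpy as np
np.set_printoptions(precision=4,suppress=True)
s=read_state();print(s)
for n in("top","scene"):
    im=read_camera(n);cv2.imwrite(f"pics/{n}0.png",im);m=camera_model(n);print(n,m)
E
```

```text
pics
{'time': 0.0, 'q': array([ 1.1241,  0.2648,  1.6054,  0.    ,  1.2737, -0.0369]), 'joint_vel': array([ 0.0001,  0.0001,  0.0012, -0.0008,  0.001 , -0.0007]), 'joint_torque': array([  0.    , -51.5099, -36.7319,  -0.0003,   0.0128,   0.    ]), 'tool_pos': array([0.2686, 0.6185, 0.2299]), 'tcp_rot': array([-0.6391, -3.0753,  0.0034]), 'wrist_force': array([ 0.2887, -0.4046, -0.346 ]), 'torque': array([-0.0525, -0.0449, -0.0218]), 'grip_force': 0.0, 'width': 0.9953232670588695}
top {'camera_matrix': array([[528.1429,   0.    , 317.0326],
       [  0.    , 528.1429, 240.3105],
       [  0.    ,   0.    ,   1.    ]]), 'R': array([[ 0.0129, -0.9999, -0.0021],
       [-0.9939, -0.0125, -0.1095],
       [ 0.1095,  0.0035, -0.994 ]]), 't': array([0.053 , 0.5957, 0.8291])}
scene {'camera_matrix': array([[433.0305,   0.    , 320.9406],
       [  0.    , 433.0305, 238.8482],
       [  0.    ,   0.    ,   1.    ]]), 'R': array([[ 0.5042,  0.8634,  0.0152],
       [ 0.4192, -0.2293, -0.8784],
       [-0.755 ,  0.4493, -0.4776]]), 't': array([-0.348 , -0.1339,  1.1252])}
```

View pics/top0.png

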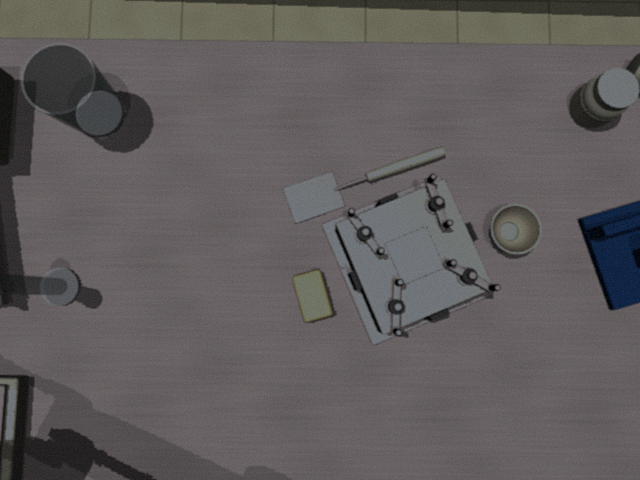

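View pics/scene0.png

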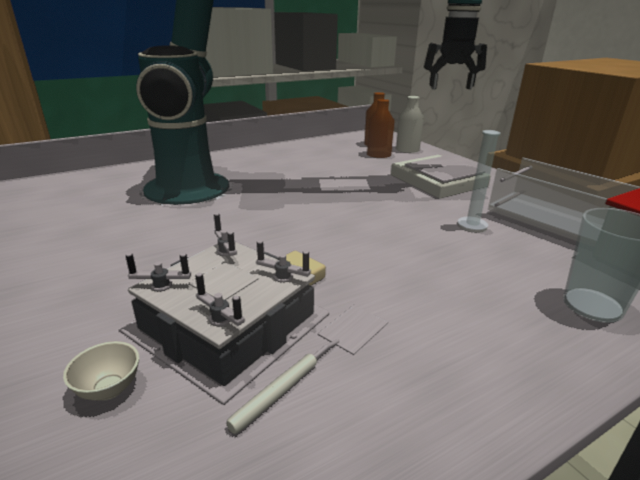

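The top view shows the press centred near (410,258). Hubs are at about (365,233), (437,203), (470,275) and (397,307), each with two black posts. The soap bar is at (313,295), the bowl at (515,230) and the spatula above the press. I'll enlarge it to refine the post positions.

```bash
cat > h.py <<'E'
from workcell import *
import cv2,numpy as np
from scipy.spatial.transform import Rotation as Ro
np.set_printoptions(precision=4,suppress=True)
def ray(m,px,z):
    d=m["R"].T@np.linalg.solve(m["camera_matrix"],np.array([*px,1.]));c=-m["R"].T@m["t"]
    return c+d*(z-c[2])/d[2]
def proj(m,X):
    p=m["camera_matrix"]@(m["R"]@np.asarray(X)+m["t"]);return p[:2]/p[2]
E
python3 - <<'E'
from h import *
im=cv2.imread("pics/top0.png");c=im[165:350,318:508]
b=cv2.convertScaleAbs(cv2.resize(c,None,fx=3.2,fy=3.2,interpolation=cv2.INTER_CUBIC),alpha=1.5)
cv2.imwrite("pics/crop.png",b)
g=c.max(2);mask=(g<38).astype(np.uint8)
n,l,st,ce=cv2.connectedComponentsWithStats(mask)
for i in range(1,n):
    if st[i,4]>8: print(st[i],ce[i]+[318,165])
E
```

```text
[109  11   7   7  32] [429.8125 179.7188]
[58 30 21 11 41] [384.8537 200.6585]
[114  33  12  11  39] [437.5641 204.1538]
[110  36   8  11  36] [431.0556 206.9444]
[30 47  6  5 18] [350.0556 214.2222]
[125  56   6   8  29] [445.4483 224.7931]
[149  59   9  16  28] [470.8214 231.8214]
[18 64 19 42 97] [344.8041 250.0928]
[44 65 10  7 18] [367.8333 234.4444]
[40 69  8  8 16] [361.0625 238.4375]
[172  71  11  15  26] [494.2308 244.2692]
[59 85  6  5 15] [378.6    252.5333]
[128  96   7   6  29] [448.7931 263.5517]
[148 104   7  11  26] [468.1154 274.    ]
[ 36 107   6  10  14] [356.5    276.9286]
[ 30 109   9  16  46] [352.1957 281.0435]
[142 111  10   8  27] [463.4074 279.5185]
[ 77 115   4   6  14] [396.3571 282.3571]
[ 42 120  21  47 108] [369.4259 308.1296]
[171 120   7   6  33] [491.8788 287.303 ]
[ 71 135   4  11  14] [389.9286 304.3571]
[106 144  24  12  48] [433.5833 315.2292]
[ 75 164   5   5  16] [394.5625 330.6875]
```

View pics/crop.png

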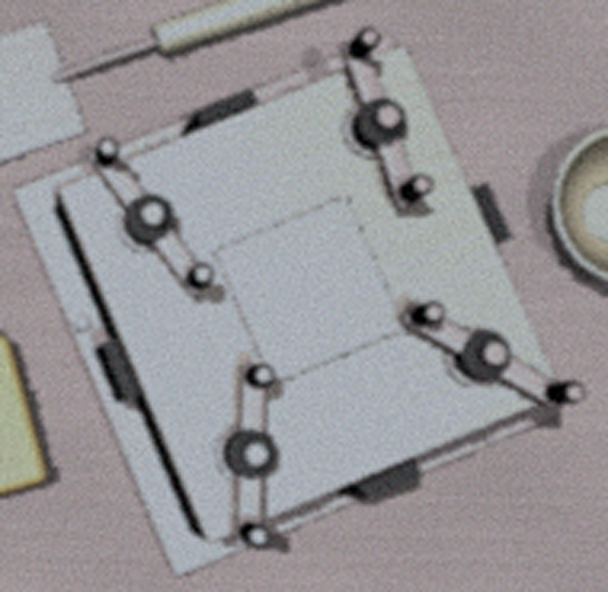

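The crop shows the light post tops. N1 (upper left) is at (107,148) and (203,273), N2 at (370,37) and (418,186), N3 at (432,313) and (570,391), and N4 at (262,374) and (256,534). The stud tops are at (154,213), (386,117), (493,353) and (256,455).

```bash
python3 - <<'E'
from h import *
m=camera_model("top")
f=lambda p,z: ray(m,(np.array(p)+.5)/3.2-.5+[318,165],z)[:2]
N={1:[(107,148),(203,273),(154,213)],2:[(370,37),(418,186),(386,117)],3:[(432,313),(570,391),(493,353)],4:[(262,374),(256,534),(256,455)]}
S={}
for k,v in N.items():
    a,b,c=f(v[0],.1257),f(v[1],.1257),f(v[2],.112);S[k]=c
    d=b-a;print(k,a,b,"mid",(a+b)/2,"stud",c,"sep",np.hypot(*d),"ang a->b",np.arctan2(d[1],d[0]))
print("press c",sum(S.values())/4,[np.hypot(*(S[i]-S[j])) for i,j in((1,2),(2,3),(3,4),(4,1))])
d=S[1]-S[2];print(np.arctan2(d[1],d[0]))
s=read_state();print(s['tool_pos'],Ro.from_rotvec(s['tcp_rot']).as_matrix())
E
```

```text
1 [0.6287 0.011 ] [ 0.5718 -0.0329] mid [ 0.6002 -0.0109] stud [ 0.6007 -0.0118] sep 0.07181640637601525 ang a->b -2.484385951877191
2 [ 0.6819 -0.1098] [ 0.6129 -0.1309] mid [ 0.6474 -0.1204] stud [ 0.6472 -0.1198] sep 0.07219472648343296 ang a->b -2.8449666592481546
3 [ 0.555  -0.1364] [ 0.5206 -0.1979] mid [ 0.5378 -0.1672] stud [ 0.5379 -0.1676] sep 0.07047266418615263 ang a->b -2.0802531712555763
4 [ 0.5265 -0.0594] [ 0.4552 -0.0565] mid [ 0.4908 -0.0579] stud [ 0.49   -0.0586] sep 0.07129306465728788 ang a->b 3.09981586382313
press c [ 0.569  -0.0895] [np.float64(0.11763205124002508), np.float64(0.11931874245469688), np.float64(0.11903033356567772), np.float64(0.12023513590739883)]
1.9771445508266332
[0.2686 0.6185 0.2301] [[-0.9172  0.3984 -0.0009]
 [ 0.3984  0.9172 -0.0019]
 [ 0.0001 -0.0021 -1.    ]]
```

```bash
cat >> h.py <<'E'
import json,os,sys
AX={1:(.6006,-.0112),2:(.6472,-.1202),3:(.5378,-.1673),4:(.4905,-.0583)}
TH={1:.657,2:.297,3:1.061,4:-.042}; OFF={1:0,2:0,3:-.5,4:0}; R=.036
if os.path.exists("th.json"): TH.update({int(k):v for k,v in json.load(open("th.json")).items()})
def st():
    s=read_state();M=Ro.from_rotvec(s['tcp_rot']).as_matrix();return s,M,np.arctan2(M[1,0],M[0,0])
def delta(P,phi=None):
    s,M,f=st();d=M.T@(np.array(P)-s['tool_pos'])*100
    o="d cm %s"%d.round(2)
    if phi is not None:o+=" az %.3f"%((f-phi+np.pi)%(2*np.pi)-np.pi)
    print("  to",np.round(P,3),o)
def goto(n,z=.14):
    t=TH[n];delta((AX[n][0]+R*np.cos(t),AX[n][1]+R*np.sin(t),z),t+np.pi+OFF[n])
def meas(n,save=True):
    s,M,f=st();v=s['tool_pos'][:2]-AX[n];t=np.arctan2(v[1],v[0]);F=s['wrist_force']
    print("t %.2f nut%d th %.3f (was %.3f) r %.4f z %.4f F tang %.1f rad %.1f z %.1f w %.3f g %.0f"%(s['time'],n,t,TH[n],np.hypot(*v),s['tool_pos'][2],F@[-np.sin(t),np.cos(t),0],F@[np.cos(t),np.sin(t),0],F[2],s['width'],s['grip_force']))
    if save: TH[n]=t;json.dump(TH,open("th.json","w"))
E
python3 - <<'E'
from h import *
delta((.34,.3,.2));goto(1)
m=camera_model("top");print(ray(m,(60,287),.15),ray(m,(60,287),.2))
E
```

```text
to [0.34 0.3  0.2 ] d cm [-19.24 -26.37   3.06]
  to [0.629 0.011 0.14 ] d cm [-57.28 -41.36   9.09] az -1.067
[0.512  0.4183 0.15  ] [0.5112 0.3939 0.2   ]
```

```bash
python3 -m crank '[[[-2.4,-3.3,0.3,0,0,0],[-2.4,-3.3,0.3,0,0,0],[-2.4,-3.3,0.3,0,0,0],[-2.4,-3.3,0.3,0,0,0],[-2.4,-3.3,0.3,0,0,0],[-2.4,-3.3,0.3,0,0,0],[-2.4,-3.3,0.3,0,0,0],[-2.4,-3.3,0.3,0,0,0]]]' 2.5 40
python3 -m crank '[[[-3.8,-1.5,0.3,0,0,0],[-3.8,-1.5,0.3,0,0,0],[-3.8,-1.5,0.3,0,0,0],[-3.8,-1.5,0.3,0,0,0],[-3.8,-1.5,0.3,0,0,0],[-3.8,-1.5,0.3,0,0,0],[-3.8,-1.5,0.3,0,0,0]]]'
python3 -m crank '[[[0,0,0,0,0,-0.12],[0,0,0,0,0,-0.12],[0,0,0,0,0,-0.12],[0,0,0,0,0,-0.12],[0,0,0,0,0,-0.12],[0,0,0,0,0,-0.12],[0,0,0,0,0,-0.12],[0,0,0,0,0,-0.12]]]'
python3 -c "from h import *;goto(1);print(read_state()['q'],read_state()['width'])"
```

```text
time: 0.77
tool_pos: [0.3395, 0.2984, 0.2067]
tcp_rot: [-0.638, -3.076, 0.001]
wrist_force: [1.6, 0.2, 0.4]
width: 0.294
grip_force: 0.0
time: 1.35
tool_pos: [0.5428, 0.0963, 0.1858]
tcp_rot: [-0.64, -3.075, 0.0]
wrist_force: [0.9, 0.4, 1.3]
width: 0.294
grip_force: 0.0
time: 2.02
tool_pos: [0.5415, 0.0981, 0.1857]
tcp_rot: [0.862, -3.02, -0.0]
wrist_force: [-0.1, -0.2, -0.6]
width: 0.295
grip_force: 0.0
  to [0.629 0.011 0.14 ] d cm [ -2.84 -12.04   4.56] az -0.101
[ 0.1339  0.0635  1.9219 -0.      1.1573 -1.9929] 0.2945399262783445
```

```bash
python3 -m crank '[[[-0.71,-3.01,1.14,0,0,0],[-0.71,-3.01,1.14,0,0,0],[-0.71,-3.01,1.14,0,0,0],[-0.71,-3.01,1.14,0,0,-0.1],[0,0,0,0,0,0]]]'
python3 - <<'E'
from h import *
goto(1,.102)
w=read_camera("wrist");t=read_camera("top");cv2.imwrite("pics/w1.png",np.hstack([cv2.convertScaleAbs(cv2.resize(w,(400,300)),alpha=1.6),cv2.convertScaleAbs(cv2.resize(t[150:360,300:580],(400,300)),alpha=1.6)]))
E
```

```text
time: 2.43
tool_pos: [0.6306, 0.0066, 0.1374]
tcp_rot: [1.004, -2.974, 0.002]
wrist_force: [-0.4, 1.4, 0.2]
width: 0.295
grip_force: 0.0
  to [0.629 0.011 0.102] d cm [-0.14  0.42  3.54] az -0.006
```

View pics/w1.png

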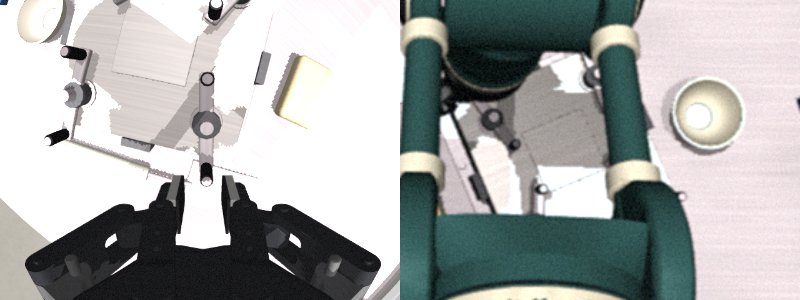

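The wrist view (left) shows N1's outer post at (206,173), centred between the fingers at columns 180 to 228. The arm hides the press in the top view. I'll re-read the settled pose and go down.

```bash
python3 -c "
from h import *
goto(1,.102)"
python3 -m crank '[[[0,0,1.2,0,0,0],[0,0,1.2,0,0,0],[0,0,1.2,0,0,0],[0,0,0,0,0,0],[0,0,0,0,0,0]]]' - 40
python3 -c "
from h import *
goto(1,.102)"
```

```text
to [0.629 0.011 0.102] d cm [-0.12  0.06  3.7 ] az -0.010
time: 2.95
tool_pos: [0.6273, 0.0111, 0.1029]
tcp_rot: [1.004, -2.974, -0.002]
wrist_force: [-0.0, -0.3, 0.2]
width: 0.295
grip_force: 0.0
  to [0.629 0.011 0.102] d cm [-0.12 -0.13  0.09] az -0.006
```

```bash
python3 -m crank '[[[0,0,0,0,0,0],[0,0,0,0,0,0],[0,0,0,0,0,0],[0,0,0,0,0,0]]]' 0.5 40
python3 -c "
from h import *
meas(1)"
python3 -m crank '[[[0.03,-0.43,0.04,0,0,0.12],[0.03,-0.43,0.04,0,0,0.12],[0.03,-0.43,0.04,0,0,0.12],[0,0,0,0,0,0],[0,0,0,0,0,0]]]'
python3 -c "
from h import *
meas(1)"
```

```text
time: 3.28
tool_pos: [0.6293, 0.0106, 0.105]
tcp_rot: [-1.003, 2.977, 0.0]
wrist_force: [-0.4, 0.7, -0.7]
width: 0.1
grip_force: 39.0
t 3.28 nut1 th 0.649 (was 0.657) r 0.0360 z 0.1050 F tang 0.8 rad 0.1 z -0.7 w 0.100 g 39
time: 3.7
tool_pos: [0.6356, -0.001, 0.1038]
tcp_rot: [-0.459, 3.106, -0.0]
wrist_force: [1.3, 1.0, -3.0]
width: 0.098
grip_force: 39.2
t 3.70 nut1 th 0.282 (was 0.649) r 0.0365 z 0.1038 F tang 0.6 rad 1.5 z -3.0 w 0.098 g 39
```

```bash
python3 -m crank '[[[0,0,0,0,0,0],[0,0,0,0,0,0],[0,0,-1.8,0,0,0],[0,0,-1.8,0,0,0]]]' 2.5
python3 -c "
from h import *
goto(3)"
```

```text
time: 4.03
tool_pos: [0.6332, -0.0012, 0.1384]
tcp_rot: [0.456, -3.104, -0.001]
wrist_force: [-0.2, 0.0, -0.1]
width: 0.293
grip_force: 0.0
  to [ 0.555 -0.136  0.14 ] d cm [ 11.33 -10.66  -0.13] az -0.269
```

```bash
python3 -m crank '[[[2.83,-2.66,0,0,0,0],[2.83,-2.66,0,0,0,0],[2.83,-2.66,0,0,0,0],[2.83,-2.66,0,0,0,-0.09],[0,0,0,0,0,-0.09],[0,0,0,0,0,-0.09],[0,0,0,0,0,0],[0,0,0,0,0,0]]]'
python3 -c "
from h import *
goto(3,.103)"
```

```text
time: 4.7
tool_pos: [0.5568, -0.1357, 0.1399]
tcp_rot: [-0.866, 3.02, -0.001]
wrist_force: [0.1, -0.4, 0.1]
width: 0.296
grip_force: 0.0
  to [ 0.555 -0.136  0.103] d cm [0.13 0.06 3.69] az -0.003
```

```bash
python3 -m crank '[[[0.1,0.05,1.8,0,0,0],[0,0,1.7,0,0,0],[0,0,0,0,0,0]]]'
python3 -m crank '[[[0,0,0,0,0,0],[0,0,0,0,0,0],[0,0,0,0,0,0]]]' 0.5 40
python3 -c "
from h import *
meas(3)"
python3 -m crank '[[[-0.18,-0.39,0.04,0,0,0.12],[-0.18,-0.39,0.04,0,0,0.12],[-0.18,-0.39,0.04,0,0,0.12],[0,0,0,0,0,0],[0,0,0,0,0,0]]]'
python3 -c "
from h import *
meas(3)"
python3 -m crank '[[[0,0,0,0,0,0],[0,0,0,0,0,0],[0,0,-1.8,0,0,0],[0,0,-1.8,0,0,0]]]' 2.5
python3 -c "
from h import *
goto(2)"
```

```text
time: 4.95
tool_pos: [0.5533, -0.1343, 0.1012]
tcp_rot: [0.866, -3.014, -0.005]
wrist_force: [-1.3, 0.5, -0.3]
width: 0.293
grip_force: 0.0
time: 5.2
tool_pos: [0.5556, -0.1354, 0.1044]
tcp_rot: [0.869, -3.019, -0.0]
wrist_force: [-0.4, -0.9, -6.0]
width: 0.096
grip_force: 38.8
t 5.20 nut3 th 1.061 (was 1.061) r 0.0365 z 0.1044 F tang -0.1 rad -0.9 z -6.0 w 0.096 g 39
time: 5.62
tool_pos: [0.5658, -0.143, 0.1033]
tcp_rot: [-0.318, 3.125, 0.002]
wrist_force: [2.3, 2.6, -6.6]
width: 0.096
grip_force: 39.2
t 5.62 nut3 th 0.715 (was 1.061) r 0.0370 z 0.1033 F tang 0.5 rad 3.5 z -6.6 w 0.096 g 39
time: 5.95
tool_pos: [0.565, -0.144, 0.1395]
tcp_rot: [0.316, -3.124, 0.0]
wrist_force: [-0.3, -0.2, 0.9]
width: 0.29
grip_force: 0.0
  to [ 0.682 -0.11   0.14 ] d cm [-12.12   1.03  -0.07] az -0.095
```

```bash
python3 -m crank '[[[-4.04,0.34,0,0,0,0],[-4.04,0.34,0,0,0,0],[-4.04,0.34,0,0,0,0],[0,0,0,0,0,-0.095],[0,0,0,0,0,0],[0,0,0,0,0,0]]]'
python3 -c "
from h import *
goto(2,.103)"
```

```text
time: 6.45
tool_pos: [0.6825, -0.1099, 0.1397]
tcp_rot: [-0.461, 3.108, -0.001]
wrist_force: [-0.0, -0.7, -0.4]
width: 0.291
grip_force: 0.0
  to [ 0.682 -0.11   0.103] d cm [0.08 0.06 3.67] az -0.003
```

```bash
python3 -m crank '[[[0.08,0.05,1.8,0,0,0],[0,0,1.7,0,0,0],[0,0,0,0,0,0]]]'
python3 -m crank '[[[0,0,0,0,0,0],[0,0,0,0,0,0],[0,0,0,0,0,0]]]' 0.5 40
python3 -c "
from h import *
meas(2)"
python3 -m crank '[[[0.03,-0.43,0.04,0,0,0.12],[0.03,-0.43,0.04,0,0,0.12],[0.03,-0.43,0.04,0,0,0.12],[0,0,0,0,0,0],[0,0,0,0,0,0]]]'
python3 -c "
from h import *
meas(2)"
python3 -m crank '[[[0,0,0,0,0,0],[0,0,0,0,0,0],[0,0,-1.8,0,0,0],[0,0,-1.8,0,0,0]]]' 2.5
python3 -c "
from h import *
goto(4)"
```

```text
time: 6.7
tool_pos: [0.6777, -0.1097, 0.1012]
tcp_rot: [0.458, -3.102, -0.003]
wrist_force: [-0.5, 0.2, -0.9]
width: 0.29
grip_force: 0.0
time: 6.95
tool_pos: [0.6802, -0.1102, 0.1046]
tcp_rot: [0.461, -3.106, 0.001]
wrist_force: [-2.8, -2.0, -3.3]
width: 0.097
grip_force: 39.0
t 6.95 nut2 th 0.295 (was 0.297) r 0.0345 z 0.1046 F tang -1.1 rad -3.3 z -3.3 w 0.097 g 39
time: 7.37
tool_pos: [0.6826, -0.1224, 0.1033]
tcp_rot: [-0.097, -3.14, 0.0]
wrist_force: [-1.0, -0.5, -3.3]
width: 0.096
grip_force: 39.2
t 7.37 nut2 th -0.062 (was 0.295) r 0.0355 z 0.1033 F tang -0.5 rad -1.0 z -3.3 w 0.096 g 39
time: 7.7
tool_pos: [0.6824, -0.122, 0.139]
tcp_rot: [-0.099, -3.139, -0.0]
wrist_force: [0.6, -0.3, -0.6]
width: 0.296
grip_force: 0.0
  to [ 0.526 -0.06   0.14 ] d cm [15.96  5.23 -0.08] az -0.021
```

```bash
python3 -m crank '[[[3.19,1.05,0,0,0,0],[3.19,1.05,0,0,0,0],[3.19,1.05,0,0,0,0],[3.19,1.05,0,0,0,0],[3.19,1.05,0,0,0,-0.02],[0,0,0,0,0,0],[0,0,0,0,0,0]]]'
python3 -c "
from h import *
goto(4,.103)"
```

```text
time: 8.28
tool_pos: [0.5262, -0.0589, 0.14]
tcp_rot: [0.067, 3.139, -0.0]
wrist_force: [-0.4, 0.1, 0.2]
width: 0.291
grip_force: 0.0
  to [ 0.526 -0.06   0.103] d cm [-0.02 -0.09  3.7 ] az -0.001
```

```bash
python3 -m crank '[[[0,-0.09,1.8,0,0,0],[0,0,1.7,0,0,0],[0,0,0,0,0,0]]]'
python3 -m crank '[[[0,0,0,0,0,0],[0,0,0,0,0,0],[0,0,0,0,0,0]]]' 0.5 40
python3 -c "
from h import *
meas(4)"
python3 -m crank '[[[0.03,-0.43,0.04,0,0,0.12],[0.03,-0.43,0.04,0,0,0.12],[0.03,-0.43,0.04,0,0,0.12],[0,0,0,0,0,0],[0,0,0,0,0,0]]]'
python3 -c "
from h import *
meas(4)"
python3 -m crank '[[[0,0,0,0,0,0],[0,0,0,0,0,0],[0,0,-1.8,0,0,0],[0,0,-1.8,0,0,0]]]' 2.5
python3 -c "
from h import *
goto(1)"
```

```text
time: 8.53
tool_pos: [0.5269, -0.0606, 0.1024]
tcp_rot: [-0.07, -3.139, -0.0]
wrist_force: [-0.6, -0.4, -0.0]
width: 0.296
grip_force: 0.0
time: 8.78
tool_pos: [0.5283, -0.0609, 0.1049]
tcp_rot: [0.07, 3.139, -0.001]
wrist_force: [0.4, -0.7, -3.1]
width: 0.098
grip_force: 38.9
t 8.78 nut4 th -0.068 (was -0.042) r 0.0379 z 0.1049 F tang -0.7 rad 0.5 z -3.1 w 0.098 g 39
time: 9.2
tool_pos: [0.5258, -0.0735, 0.1037]
tcp_rot: [0.626, 3.075, -0.0]
wrist_force: [4.6, -1.5, -5.4]
width: 0.095
grip_force: 39.0
t 9.20 nut4 th -0.408 (was -0.068) r 0.0384 z 0.1037 F tang 0.5 rad 4.8 z -5.4 w 0.095 g 39
time: 9.53
tool_pos: [0.5223, -0.0725, 0.1383]
tcp_rot: [-0.628, -3.074, 0.0]
wrist_force: [0.3, 0.4, 0.0]
width: 0.29
grip_force: 0.0
  to [ 0.635 -0.001  0.14 ] d cm [-7.59 10.99 -0.21] az -0.685
```

```bash
python3 -m crank '[[[-1.9,2.75,0,0,0,0],[-1.9,2.75,0,0,0,0],[-1.9,2.75,0,0,0,0],[-1.9,2.75,0,0,0,0],[0,0,0,0,0,-0.114],[0,0,0,0,0,-0.114],[0,0,0,0,0,-0.114],[0,0,0,0,0,-0.114]]]'
python3 -m crank '[[[0,0,0,0,0,-0.114],[0,0,0,0,0,-0.114],[0,0,0,0,0,0],[0,0,0,0,0,0]]]'
python3 -c "
from h import *
goto(1,.102)"
```

```text
time: 10.2
tool_pos: [0.637, -0.0013, 0.1391]
tcp_rot: [0.093, -3.139, -0.0]
wrist_force: [-0.2, -0.4, -0.3]
width: 0.297
grip_force: 0.0
time: 10.53
tool_pos: [0.637, -0.0016, 0.1392]
tcp_rot: [0.434, -3.111, -0.0]
wrist_force: [-0.1, -0.2, -1.1]
width: 0.291
grip_force: 0.0
  to [ 0.635 -0.001  0.102] d cm [0.16 0.09 3.72] az -0.005
```

```bash
python3 -m crank '[[[0.15,0.09,1.8,0,0,0],[0,0,1.7,0,0,0],[0,0,0,0,0,0]]]' >/dev/null
python3 -m crank '[[[0,0,0,0,0,0],[0,0,0,0,0,0],[0,0,0,0,0,0]]]' 0.5 40 >/dev/null
python3 -c "
from h import *
meas(1)"
python3 -m crank '[[[0.03,-0.43,0.04,0,0,0.12],[0.03,-0.43,0.04,0,0,0.12],[0.03,-0.43,0.04,0,0,0.12]]]' >/dev/null
python3 -c "
from h import *
meas(1)"
python3 -m crank '[[[0,0,0,0,0,0],[0,0,0,0,0,0]]]' >/dev/null
python3 -c "
from h import *
meas(1)"
python3 -m crank '[[[0,0,0,0,0,0],[0,0,0,0,0,0],[0,0,-1.8,0,0,0],[0,0,-1.8,0,0,0]]]' 2.5
python3 -c "
from h import *
goto(3)"
```

```text
t 11.03 nut1 th 0.282 (was 0.282) r 0.0357 z 0.1038 F tang 0.9 rad -1.3 z -3.9 w 0.092 g 39
t 11.28 nut1 th -0.048 (was 0.282) r 0.0362 z 0.1028 F tang 4.9 rad 0.7 z -5.8 w 0.094 g 39
t 11.45 nut1 th -0.078 (was -0.048) r 0.0362 z 0.1026 F tang 0.7 rad 0.7 z -5.8 w 0.095 g 39
time: 11.78
tool_pos: [0.6361, -0.0143, 0.1389]
tcp_rot: [-0.124, -3.138, 0.001]
wrist_force: [0.3, -0.0, 0.7]
width: 0.292
grip_force: 0.0
  to [ 0.565 -0.144  0.14 ] d cm [  6.07 -13.46  -0.1 ] az -0.294
```

```bash
python3 -m crank '[[[1.52,-3.37,0,0,0,0],[1.52,-3.37,0,0,0,0],[1.52,-3.37,0,0,0,0],[1.52,-3.37,0,0,0,-0.1],[0,0,0,0,0,-0.1],[0,0,0,0,0,-0.094],[0,0,0,0,0,0],[0,0,0,0,0,0]]]' >/dev/null
python3 -c "
from h import *
goto(3,.102)"
```

```text
to [ 0.565 -0.144  0.102] d cm [0.08 0.07 3.8 ] az -0.004
```

```bash
python3 -m crank '[[[0.08,0.07,1.9,0,0,0],[0,0,1.7,0,0,0],[0,0,0,0,0,0]]]' >/dev/null
python3 -m crank '[[[0,0,0,0,0,0],[0,0,0,0,0,0],[0,0,0,0,0,0]]]' 0.5 40 >/dev/null
python3 -c "
from h import *
meas(3)"
python3 -m crank '[[[-0.18,-0.39,0.04,0,0,0.12],[-0.18,-0.39,0.04,0,0,0.12],[-0.18,-0.39,0.04,0,0,0.12]]]' >/dev/null
python3 -c "
from h import *
meas(3)"
python3 -m crank '[[[0,0,0,0,0,0],[0,0,0,0,0,0]]]' >/dev/null
python3 -c "
from h import *
meas(3)"
python3 -m crank '[[[0,0,0,0,0,0],[0,0,0,0,0,0],[0,0,-1.8,0,0,0],[0,0,-1.8,0,0,0]]]' 2.5 >/dev/null
python3 -c "
from h import *
goto(2)"
```

```text
t 12.95 nut3 th 0.748 (was 0.715) r 0.0360 z 0.1028 F tang 0.8 rad 0.2 z -5.2 w 0.095 g 39
t 13.20 nut3 th 0.418 (was 0.748) r 0.0367 z 0.1018 F tang 4.8 rad 5.1 z -5.4 w 0.099 g 39
t 13.37 nut3 th 0.392 (was 0.418) r 0.0368 z 0.1017 F tang 1.5 rad 5.3 z -7.4 w 0.095 g 39
  to [ 0.683 -0.122  0.14 ] d cm [-10.75   4.8   -0.27] az -0.084
```

```bash
python3 -m crank '[[[-3.58,1.6,0,0,0,0],[-3.58,1.6,0,0,0,0],[-3.58,1.6,-0.2,0,0,0],[0,0,0,0,0,-0.084],[0,0,0,0,0,0],[0,0,0,0,0,0]]]' >/dev/null
python3 -c "
from h import *
goto(2,.102)"
```

```text
to [ 0.683 -0.122  0.102] d cm [0.08 0.01 3.79] az -0.002
```

```bash
python3 -m crank '[[[0.05,0,1.9,0,0,0],[0,0,1.7,0,0,0],[0,0,0,0,0,0]]]' >/dev/null
python3 -m crank '[[[0,0,0,0,0,0],[0,0,0,0,0,0],[0,0,0,0,0,0]]]' 0.5 40 >/dev/null
python3 -c "
from h import *
meas(2)"
python3 -m crank '[[[0.03,-0.43,0.04,0,0,0.12],[0.03,-0.43,0.04,0,0,0.12],[0.03,-0.43,0.04,0,0,0.12]]]' >/dev/null
python3 -c "
from h import *
meas(2)"
python3 -m crank '[[[0,0,0,0,0,0],[0,0,0,0,0,0]]]' >/dev/null
python3 -c "
from h import *
meas(2)"
python3 -m crank '[[[0,0,0,0,0,0],[0,0,0,0,0,0],[0,0,-1.8,0,0,0],[0,0,-1.8,0,0,0]]]' 2.5 >/dev/null
python3 -c "
from h import *
goto(4)"
```

```text
t 14.70 nut2 th -0.073 (was -0.062) r 0.0350 z 0.1036 F tang -1.3 rad -2.1 z -3.6 w 0.093 g 39
t 14.95 nut2 th -0.399 (was -0.073) r 0.0358 z 0.1024 F tang 2.3 rad -0.6 z -6.0 w 0.097 g 39
t 15.12 nut2 th -0.425 (was -0.399) r 0.0358 z 0.1023 F tang -0.7 rad -0.5 z -5.6 w 0.097 g 39
  to [ 0.524 -0.073  0.14 ] d cm [16.82 -0.72 -0.14] az -0.013
```

```bash
python3 -m crank '[[[3.37,-0.14,0,0,0,0],[3.37,-0.14,0,0,0,0],[3.37,-0.14,0,0,0,0],[3.37,-0.14,0,0,0,0],[3.37,-0.14,-0.1,0,0,-0.013],[0,0,0,0,0,0],[0,0,0,0,0,0]]]' >/dev/null
python3 -c "
from h import *
goto(4,.102)"
```

```text
to [ 0.524 -0.073  0.102] d cm [-0.07 -0.07  3.85] az -0.000
```

```bash
python3 -m crank '[[[-0.2,-0.07,1.9,0,0,0],[0,0,1.8,0,0,0],[0,0,0,0,0,0]]]' >/dev/null
python3 -m crank '[[[0,0,0,0,0,0],[0,0,0,0,0,0],[0,0,0,0,0,0]]]' 0.5 40 >/dev/null
python3 -c "
from h import *
meas(4)"
python3 -m crank '[[[0.03,-0.43,0.04,0,0,0.12],[0.03,-0.43,0.04,0,0,0.12],[0.03,-0.43,0.04,0,0,0.12]]]' >/dev/null
python3 -c "
from h import *
meas(4)"
python3 -m crank '[[[0,0,0,0,0,0],[0,0,0,0,0,0]]]' >/dev/null
python3 -c "
from h import *
meas(4)"
python3 -m crank '[[[0,0,0,0,0,0],[0,0,0,0,0,0],[0,0,-1.8,0,0,0],[0,0,-1.8,0,0,0]]]' 2.5 >/dev/null
python3 -c "
from h import *
goto(1)"
```

```text
t 16.53 nut4 th -0.409 (was -0.408) r 0.0392 z 0.1031 F tang -0.2 rad 0.3 z -3.4 w 0.099 g 39
t 16.78 nut4 th -0.721 (was -0.409) r 0.0398 z 0.1021 F tang 2.8 rad 4.2 z -6.5 w 0.102 g 39
t 16.95 nut4 th -0.740 (was -0.721) r 0.0398 z 0.1020 F tang 0.3 rad 5.3 z -6.5 w 0.096 g 39
  to [ 0.636 -0.014  0.14 ] d cm [-3.78 13.34 -0.36] az -0.690
```

```bash
python3 -m crank '[[[-0.95,3.34,0,0,0,0],[-0.95,3.34,0,0,0,0],[-0.95,3.34,0,0,0,0],[-0.95,3.34,-0.3,0,0,0],[0,0,0,0,0,-0.115],[0,0,0,0,0,-0.115],[0,0,0,0,0,-0.115],[0,0,0,0,0,-0.115]]]' >/dev/null
python3 -m crank '[[[0,0,0,0,0,-0.115],[0,0,0,0,0,-0.115],[0,0,0,0,0,0],[0,0,0,0,0,0]]]' >/dev/null
python3 -c "
from h import *
goto(1,.101)"
```

```text
to [ 0.636 -0.014  0.101] d cm [0.18 0.03 3.96] az -0.004
```

```bash
python3 -m crank '[[[0.18,0.03,1.9,0,0,0],[0,0,1.9,0,0,0],[0,0,0,0,0,0]]]' >/dev/null
python3 -m crank '[[[0,0,0,0,0,0],[0,0,0,0,0,0],[0,0,0,0,0,0]]]' 0.5 40 >/dev/null
python3 -c "
from h import *
meas(1)"
python3 -m crank '[[[0.03,-0.43,0.04,0,0,0.12],[0.03,-0.43,0.04,0,0,0.12]]]' >/dev/null
python3 -c "
from h import *
meas(1)"
python3 -m crank '[[[0.02,-0.36,0.04,0,0,0.1]]]' >/dev/null
python3 -c "
from h import *
meas(1)"
python3 -m crank '[[[0,0,0,0,0,0],[0,0,0,0,0,0]]]' >/dev/null
python3 -c "
from h import *
meas(1)"
python3 -m crank '[[[0,0,0,0,0,0],[0,0,0,0,0,0],[0,0,-1.9,0,0,0],[0,0,-1.9,0,0,0]]]' 2.5 >/dev/null
python3 -c "
from h import *
goto(3)"
```

```text
t 18.78 nut1 th -0.081 (was -0.078) r 0.0354 z 0.1020 F tang 0.8 rad -1.2 z -5.1 w 0.099 g 39
t 18.95 nut1 th -0.287 (was -0.081) r 0.0357 z 0.1013 F tang 4.5 rad 0.9 z -6.5 w 0.099 g 39
t 19.03 nut1 th -0.388 (was -0.287) r 0.0359 z 0.1010 F tang 5.7 rad 0.6 z -6.9 w 0.094 g 39
t 19.20 nut1 th -0.419 (was -0.388) r 0.0359 z 0.1008 F tang 1.5 rad 0.4 z -8.2 w 0.099 g 39
  to [ 0.571 -0.154  0.14 ] d cm [  0.47 -14.14  -0.07] az -0.310
```

```bash
python3 -m crank '[[[0.12,-3.54,0,0,0,0],[0.12,-3.54,0,0,0,0],[0.12,-3.54,0,0,0,0],[0.12,-3.54,0,0,0,-0.1],[0,0,0,0,0,-0.1],[0,0,0,0,0,-0.11],[0,0,0,0,0,0],[0,0,0,0,0,0]]]' >/dev/null
python3 -c "
from h import *
goto(3,.101)"
```

```text
to [ 0.571 -0.154  0.101] d cm [0.1  0.04 3.92] az -0.004
```

```bash
python3 -m crank '[[[0.1,0.04,1.9,0,0,0],[0,0,1.9,0,0,0],[0,0,0,0,0,0]]]' >/dev/null
python3 -m crank '[[[0,0,0,0,0,0],[0,0,0,0,0,0],[0,0,0,0,0,0]]]' 0.5 40 >/dev/null
python3 -c "
from h import *
meas(3)"
python3 -m crank '[[[-0.18,-0.39,0.04,0,0,0.12],[-0.18,-0.39,0.04,0,0,0.12]]]' >/dev/null
python3 -c "
from h import *
meas(3)"
python3 -m crank '[[[-0.15,-0.33,0.04,0,0,0.1]]]' >/dev/null
python3 -c "
from h import *
meas(3)"
python3 -m crank '[[[0,0,0,0,0,0],[0,0,0,0,0,0]]]' >/dev/null
python3 -c "
from h import *
meas(3)"
python3 -m crank '[[[0,0,0,0,0,0],[0,0,0,0,0,0],[0,0,-1.9,0,0,0],[0,0,-1.9,0,0,0]]]' 2.5 >/dev/null
python3 -c "
from h import *
goto(2)"
```

```text
t 20.70 nut3 th 0.428 (was 0.392) r 0.0355 z 0.1010 F tang 0.7 rad -0.1 z -4.5 w 0.100 g 39
t 20.87 nut3 th 0.219 (was 0.428) r 0.0361 z 0.1003 F tang 5.9 rad 3.5 z -5.5 w 0.099 g 39
t 20.95 nut3 th 0.114 (was 0.219) r 0.0364 z 0.1000 F tang 5.9 rad 4.3 z -6.5 w 0.100 g 39
t 21.12 nut3 th 0.089 (was 0.114) r 0.0365 z 0.0999 F tang 2.1 rad 4.8 z -8.2 w 0.101 g 39
  to [ 0.68  -0.135  0.14 ] d cm [-8.45  7.37 -0.25] az -0.024
```

```bash
python3 -m crank '[[[-2.82,2.46,0,0,0,0],[-2.82,2.46,0,0,0,0],[-2.82,2.46,-0.25,0,0,-0.024],[0,0,0,0,0,0],[0,0,0,0,0,0]]]' >/dev/null
python3 -c "
from h import *
goto(2,.101)"
```

```text
to [ 0.68  -0.135  0.101] d cm [ 0.28 -0.15  4.02] az 0.001
```

```bash
python3 -m crank '[[[0.1,-0.02,1.9,0,0,0],[0,0,1.9,0,0,0],[0,0,0,0,0,0]]]' >/dev/null
python3 -m crank '[[[0,0,0,0,0,0],[0,0,0,0,0,0],[0,0,0,0,0,0]]]' 0.5 40 >/dev/null
python3 -c "
from h import *
meas(2)"
python3 -m crank '[[[0.03,-0.43,0.04,0,0,0.12],[0.03,-0.43,0.04,0,0,0.12]]]' >/dev/null
python3 -c "
from h import *
meas(2)"
python3 -m crank '[[[0.02,-0.36,0.04,0,0,0.1]]]' >/dev/null
python3 -c "
from h import *
meas(2)"
python3 -m crank '[[[0,0,0,0,0,0],[0,0,0,0,0,0]]]' >/dev/null
python3 -c "
from h import *
meas(2)"
python3 -m crank '[[[0,0,0,0,0,0],[0,0,0,0,0,0],[0,0,-1.9,0,0,0],[0,0,-1.9,0,0,0]]]' 2.5 >/dev/null
python3 -c "
from h import *
goto(4)"
```

```text
t 22.37 nut2 th -0.440 (was -0.425) r 0.0348 z 0.1022 F tang 0.3 rad -2.4 z -4.8 w 0.095 g 39
t 22.53 nut2 th -0.643 (was -0.440) r 0.0352 z 0.1015 F tang 2.5 rad -0.8 z -7.1 w 0.099 g 39
t 22.62 nut2 th -0.746 (was -0.643) r 0.0354 z 0.1011 F tang 2.9 rad -1.0 z -6.2 w 0.102 g 39
t 22.78 nut2 th -0.768 (was -0.746) r 0.0354 z 0.1010 F tang 0.5 rad -2.1 z -5.8 w 0.097 g 39
  to [ 0.517 -0.083  0.14 ] d cm [15.57 -6.29 -0.07] az -0.024
```

```bash
python3 -m crank '[[[3.11,-1.26,0,0,0,0],[3.11,-1.26,0,0,0,0],[3.11,-1.26,0,0,0,0],[3.11,-1.26,0,0,0,0],[3.11,-1.26,-0.1,0,0,-0.024],[0,0,0,0,0,0],[0,0,0,0,0,0]]]' >/dev/null
python3 -c "
from h import *
goto(4,.101)"
```

```text
to [ 0.517 -0.083  0.101] d cm [-0.02 -0.03  4.03] az 0.000
```

```bash
python3 -m crank '[[[0,0,2.0,0,0,0],[0,0,1.9,0,0,0],[0,0,0,0,0,0]]]' >/dev/null
python3 -m crank '[[[0,0,0,0,0,0],[0,0,0,0,0,0],[0,0,0,0,0,0]]]' 0.5 40 >/dev/null
python3 -c "
from h import *
meas(4)"
python3 -m crank '[[[0.03,-0.43,0.04,0,0,0.12],[0.03,-0.43,0.04,0,0,0.12]]]' >/dev/null
python3 -c "
from h import *
meas(4)"
python3 -m crank '[[[0.02,-0.4,0.04,0,0,0.11]]]' >/dev/null
python3 -c "
from h import *
meas(4)"
python3 -m crank '[[[0,0,0,0,0,0],[0,0,0,0,0,0]]]' >/dev/null
python3 -c "
from h import *
meas(4)"
python3 -m crank '[[[0,0,0,0,0,0],[0,0,0,0,0,0],[0,0,-1.9,0,0,0],[0,0,-1.9,0,0,0]]]' 2.5 >/dev/null
python3 -c "
from h import *
goto(1)"
```

```text
t 24.20 nut4 th -0.718 (was -0.740) r 0.0375 z 0.1019 F tang 0.1 rad 1.4 z -3.8 w 0.097 g 39
t 24.37 nut4 th -0.928 (was -0.718) r 0.0378 z 0.1012 F tang 3.4 rad 3.1 z -7.2 w 0.097 g 39
t 24.45 nut4 th -1.036 (was -0.928) r 0.0379 z 0.1008 F tang 4.0 rad 3.9 z -7.5 w 0.097 g 39
t 24.62 nut4 th -1.059 (was -1.036) r 0.0379 z 0.1007 F tang 0.6 rad 5.2 z -6.4 w 0.099 g 39
  to [ 0.633 -0.026  0.14 ] d cm [-0.22 14.22 -0.27] az -0.672
```

```bash
python3 -m crank '[[[-0.05,3.55,0,0,0,0],[-0.05,3.55,0,0,0,0],[-0.05,3.55,0,0,0,0],[-0.05,3.55,-0.2,0,0,0],[0,0,0,0,0,-0.112],[0,0,0,0,0,-0.112],[0,0,0,0,0,-0.112],[0,0,0,0,0,-0.112]]]' >/dev/null
python3 -m crank '[[[0,0,0,0,0,-0.112],[0,0,0,0,0,-0.112],[0,0,0,0,0,0],[0,0,0,0,0,0]]]' >/dev/null
python3 -c "
from h import *
goto(1,.100)"
```

```text
to [ 0.633 -0.026  0.1  ] d cm [ 0.12 -0.02  4.04] az -0.003
```

```bash
python3 -m crank '[[[0.12,0,2.0,0,0,0],[0,0,1.9,0,0,0],[0,0,0,0,0,0]]]' >/dev/null
python3 -m crank '[[[0,0,0,0,0,0],[0,0,0,0,0,0],[0,0,0,0,0,0]]]' 0.5 40 >/dev/null
python3 -c "
from h import *
meas(1)"
python3 -m crank '[[[0.01,-0.29,0.03,0,0,0.08]]]' >/dev/null
python3 -c "
from h import *
meas(1)"
python3 -m crank '[[[0.01,-0.29,0.03,0,0,0.08]]]' >/dev/null
python3 -c "
from h import *
meas(1)"
python3 -m crank '[[[0,0,0,0,0,0]]]' >/dev/null
python3 -c "
from h import *
meas(1)"
```

```text
t 26.45 nut1 th -0.424 (was -0.419) r 0.0353 z 0.1007 F tang 1.2 rad -0.9 z -5.9 w 0.097 g 39
t 26.53 nut1 th -0.477 (was -0.424) r 0.0354 z 0.1005 F tang 4.4 rad -1.3 z -5.7 w 0.097 g 39
t 26.62 nut1 th -0.552 (was -0.477) r 0.0355 z 0.1003 F tang 4.6 rad -0.2 z -5.9 w 0.098 g 39
t 26.70 nut1 th -0.574 (was -0.552) r 0.0355 z 0.1002 F tang 2.4 rad -0.6 z -6.9 w 0.096 g 39
```

```bash
for i in 1; do :; done
python3 -m crank '[[[0.01,-0.22,0.02,0,0,0.06]]]' >/dev/null
python3 -c "
from h import *
meas(1)"
python3 -m crank '[[[0.01,-0.22,0.02,0,0,0.06]]]' >/dev/null
python3 -c "
from h import *
meas(1)"
python3 -m crank '[[[0,0,0,0,0,0],[0,0,0,0,0,0]]]' >/dev/null
python3 -c "
from h import *
meas(1)"
python3 -m crank '[[[0,0,0,0,0,0],[0,0,0,0,0,0],[0,0,-1.9,0,0,0],[0,0,-1.9,0,0,0]]]' 2.5 >/dev/null
python3 -c "
from h import *
goto(3)"
```

```text
t 26.78 nut1 th -0.617 (was -0.574) r 0.0356 z 0.1001 F tang 4.6 rad -1.8 z -7.5 w 0.100 g 39
t 26.87 nut1 th -0.675 (was -0.617) r 0.0356 z 0.0999 F tang 5.6 rad -0.8 z -8.2 w 0.098 g 39
t 27.03 nut1 th -0.697 (was -0.675) r 0.0357 z 0.0998 F tang 3.1 rad 0.1 z -7.3 w 0.095 g 39
  to [ 0.574 -0.164  0.14 ] d cm [ -4.2  -13.33  -0.18] az -0.287
```

```bash
python3 -m crank '[[[-1.05,-3.33,0,0,0,0],[-1.05,-3.33,0,0,0,0],[-1.05,-3.33,0,0,0,0],[-1.05,-3.33,-0.1,0,0,-0.1],[0,0,0,0,0,-0.1],[0,0,0,0,0,-0.087],[0,0,0,0,0,0],[0,0,0,0,0,0]]]' >/dev/null
python3 -c "
from h import *
goto(3,.100)"
```

```text
to [ 0.574 -0.164  0.1  ] d cm [ 0.11 -0.03  4.01] az -0.004
```

```bash
python3 -m crank '[[[0.11,-0.03,2.0,0,0,0],[0,0,1.9,0,0,0],[0,0,0,0,0,0]]]' >/dev/null
python3 -m crank '[[[0,0,0,0,0,0],[0,0,0,0,0,0],[0,0,0,0,0,0]]]' 0.5 40 >/dev/null
python3 -c "
from h import *
meas(3)"
python3 -m crank '[[[-0.12,-0.26,0.03,0,0,0.08]]]' >/dev/null
python3 -c "
from h import *
meas(3)"
python3 -m crank '[[[-0.12,-0.26,0.03,0,0,0.08]]]' >/dev/null
python3 -c "
from h import *
meas(3)"
python3 -m crank '[[[-0.12,-0.26,0.03,0,0,0.08]]]' >/dev/null
python3 -c "
from h import *
meas(3)"
python3 -m crank '[[[0,0,0,0,0,0]]]' >/dev/null
python3 -c "
from h import *
meas(3)"
```

```text
t 28.53 nut3 th 0.124 (was 0.089) r 0.0352 z 0.0999 F tang 1.0 rad -1.6 z -4.6 w 0.096 g 39
t 28.62 nut3 th 0.069 (was 0.124) r 0.0353 z 0.0998 F tang 4.1 rad 1.0 z -4.5 w 0.099 g 39
t 28.70 nut3 th -0.008 (was 0.069) r 0.0356 z 0.0995 F tang 5.5 rad 2.0 z -5.8 w 0.098 g 39
t 28.78 nut3 th -0.086 (was -0.008) r 0.0358 z 0.0992 F tang 5.2 rad 2.6 z -7.3 w 0.098 g 39
t 28.87 nut3 th -0.110 (was -0.086) r 0.0358 z 0.0992 F tang 3.1 rad 3.0 z -7.6 w 0.099 g 39
```

```bash
python3 -m crank '[[[0,0,0,0,0,0],[0,0,0,0,0,0],[0,0,-1.9,0,0,0],[0,0,-1.9,0,0,0]]]' 2.5 >/dev/null
python3 -c "
from h import *
goto(2)"
```

```text
to [ 0.673 -0.145  0.14 ] d cm [-6.44  8.27 -0.32] az 0.117
```

```bash
python3 -m crank '[[[-2.15,2.76,0,0,0,0],[-2.15,2.76,0,0,0,0],[-2.15,2.76,-0.25,0,0,0],[0,0,0,0,0,0.117],[0,0,0,0,0,0],[0,0,0,0,0,0]]]' >/dev/null
python3 -c "
from h import *
goto(2,.100)"
```

```text
to [ 0.673 -0.145  0.1  ] d cm [ 0.1  -0.06  4.  ] az 0.002
```

```bash
python3 -m crank '[[[0.1,-0.06,2.0,0,0,0],[0,0,1.9,0,0,0],[0,0,0,0,0,0]]]' >/dev/null
python3 -m crank '[[[0,0,0,0,0,0],[0,0,0,0,0,0],[0,0,0,0,0,0]]]' 0.5 40 >/dev/null
python3 -c "
from h import *
meas(2)"
python3 -m crank '[[[0.01,-0.29,0.03,0,0,0.08]]]' >/dev/null
python3 -c "
from h import *
meas(2)"
python3 -m crank '[[[0.01,-0.29,0.03,0,0,0.08]]]' >/dev/null
python3 -c "
from h import *
meas(2)"
python3 -m crank '[[[0.01,-0.29,0.03,0,0,0.08]]]' >/dev/null
python3 -c "
from h import *
meas(2)"
python3 -m crank '[[[0,0,0,0,0,0]]]' >/dev/null
python3 -c "
from h import *
meas(2)"
```

```text
t 30.20 nut2 th -0.791 (was -0.768) r 0.0349 z 0.1004 F tang -0.8 rad -2.1 z -4.5 w 0.098 g 39
t 30.28 nut2 th -0.840 (was -0.791) r 0.0350 z 0.1002 F tang 2.1 rad -1.6 z -5.8 w 0.100 g 39
t 30.37 nut2 th -0.917 (was -0.840) r 0.0351 z 0.1000 F tang 2.5 rad -1.7 z -4.9 w 0.095 g 39
t 30.45 nut2 th -0.994 (was -0.917) r 0.0352 z 0.0997 F tang 1.9 rad -1.8 z -5.9 w 0.093 g 39
t 30.53 nut2 th -1.013 (was -0.994) r 0.0352 z 0.0996 F tang 1.2 rad -1.9 z -5.3 w 0.103 g 39
```

```bash
python3 -m crank '[[[0,0,0,0,0,0],[0,0,0,0,0,0],[0,0,-1.9,0,0,0],[0,0,-1.9,0,0,0]]]' 2.5 >/dev/null
python3 -c "
from h import *
goto(4)"
```

```text
to [ 0.508 -0.09   0.14 ] d cm [ 13.58 -10.08  -0.22] az 0.051
```

```bash
python3 -m crank '[[[2.72,-2.02,0,0,0,0],[2.72,-2.02,0,0,0,0],[2.72,-2.02,0,0,0,0],[2.72,-2.02,0,0,0,0],[2.72,-2.02,-0.2,0,0,0.051],[0,0,0,0,0,0],[0,0,0,0,0,0]]]' >/dev/null
python3 -c "
from h import *
goto(4,.100)"
```

```text
to [ 0.508 -0.09   0.1  ] d cm [-0.07 -0.01  4.08] az -0.000
```

```bash
python3 -m crank '[[[0,0,2.0,0,0,0],[0,0,2.0,0,0,0],[0,0,0,0,0,0]]]' >/dev/null
python3 -m crank '[[[0,0,0,0,0,0],[0,0,0,0,0,0],[0,0,0,0,0,0]]]' 0.5 40 >/dev/null
python3 -c "
from h import *
meas(4)"
python3 -m crank '[[[0.01,-0.29,0.03,0,0,0.08]]]' >/dev/null
python3 -c "
from h import *
meas(4)"
python3 -m crank '[[[0.01,-0.29,0.03,0,0,0.08]]]' >/dev/null
python3 -c "
from h import *
meas(4)"
python3 -m crank '[[[0.01,-0.29,0.03,0,0,0.08]]]' >/dev/null
python3 -c "
from h import *
meas(4)"
python3 -m crank '[[[0,0,0,0,0,0]]]' >/dev/null
python3 -c "
from h import *
meas(4)"
```

```text
t 31.95 nut4 th -1.026 (was -1.059) r 0.0366 z 0.1002 F tang 0.1 rad 1.9 z -4.1 w 0.101 g 39
t 32.03 nut4 th -1.085 (was -1.026) r 0.0366 z 0.1001 F tang 1.9 rad 1.1 z -5.9 w 0.098 g 39
t 32.12 nut4 th -1.167 (was -1.085) r 0.0367 z 0.0998 F tang 2.3 rad 2.6 z -6.7 w 0.096 g 39
t 32.20 nut4 th -1.245 (was -1.167) r 0.0368 z 0.0996 F tang 3.5 rad 2.9 z -7.0 w 0.095 g 39
t 32.28 nut4 th -1.264 (was -1.245) r 0.0368 z 0.0994 F tang 1.1 rad 4.2 z -5.4 w 0.095 g 39
```

```bash
python3 -m crank '[[[0,0,0,0,0,0],[0,0,0,0,0,0],[0,0,-1.9,0,0,0],[0,0,-1.9,0,0,0]]]' 2.5 >/dev/null
python3 -c "
from h import *
goto(1)"
```

```text
to [ 0.628 -0.034  0.14 ] d cm [ 2.09 13.98 -0.4 ] az -0.602
```

```bash
python3 -m crank '[[[0.52,3.5,0,0,0,0],[0.52,3.5,0,0,0,0],[0.52,3.5,0,0,0,0],[0.52,3.5,-0.4,0,0,0],[0,0,0,0,0,-0.12],[0,0,0,0,0,-0.12],[0,0,0,0,0,-0.12],[0,0,0,0,0,-0.12]]]' >/dev/null
python3 -m crank '[[[0,0,0,0,0,-0.12],[0,0,0,0,0,0],[0,0,0,0,0,0]]]' >/dev/null
python3 -c "
from h import *
goto(1,.099)"
```

```text
to [ 0.628 -0.034  0.099] d cm [ 0.16 -0.07  4.21] az -0.006
```

```bash
python3 -m crank '[[[0.15,-0.07,2.1,0,0,0],[0,0,2.0,0,0,0],[0,0,0,0,0,0]]]' >/dev/null
python3 -m crank '[[[0,0,0,0,0,0],[0,0,0,0,0,0],[0,0,0,0,0,0]]]' 0.5 40 >/dev/null
python3 -c "
from h import *
meas(1)"
python3 -m crank '[[[0,-0.18,0.02,0,0,0.05]]]' >/dev/null
python3 -c "
from h import *
meas(1)"
python3 -m crank '[[[0,-0.14,0.01,0,0,0.04]]]' >/dev/null
python3 -c "
from h import *
meas(1)"
python3 -m crank '[[[0,0,0,0,0,0]]]' >/dev/null
python3 -c "
from h import *
meas(1)"
```

```text
t 34.03 nut1 th -0.705 (was -0.697) r 0.0356 z 0.0995 F tang 1.8 rad -0.9 z -6.3 w 0.096 g 39
t 34.12 nut1 th -0.731 (was -0.705) r 0.0356 z 0.0994 F tang 5.0 rad -1.2 z -6.7 w 0.095 g 39
t 34.20 nut1 th -0.760 (was -0.731) r 0.0357 z 0.0994 F tang 5.7 rad -1.4 z -8.5 w 0.092 g 39
t 34.28 nut1 th -0.767 (was -0.760) r 0.0357 z 0.0994 F tang 4.4 rad -1.1 z -8.0 w 0.094 g 39
```

```bash
python3 -m crank '[[[0,-0.14,0.01,0,0,0.04]]]' >/dev/null
python3 -c "
from h import *
meas(1)"
python3 -m crank '[[[0,-0.14,0.01,0,0,0.04]]]' >/dev/null
python3 -c "
from h import *
meas(1)"
python3 -m crank '[[[0,0,0,0,0,0]]]' >/dev/null
python3 -c "
from h import *
meas(1)"
```

```text
t 34.37 nut1 th -0.792 (was -0.767) r 0.0357 z 0.0993 F tang 6.8 rad -1.8 z -7.6 w 0.096 g 39
t 34.45 nut1 th -0.823 (was -0.792) r 0.0358 z 0.0993 F tang 8.1 rad -1.1 z -9.0 w 0.096 g 39
t 34.53 nut1 th -0.832 (was -0.823) r 0.0358 z 0.0993 F tang 6.2 rad -1.6 z -8.6 w 0.099 g 39
```

```bash
python3 -m crank '[[[0,0,0,0,0,0],[0,0,0,0,0,0],[0,0,-1.9,0,0,0],[0,0,-1.9,0,0,0]]]' 2.5 >/dev/null
python3 -c "
from h import *
goto(3)"
```

```text
to [ 0.574 -0.171  0.14 ] d cm [ -6.88 -12.3   -0.25] az -0.260
```

```bash
python3 -m crank '[[[-1.72,-3.08,0,0,0,0],[-1.72,-3.08,0,0,0,0],[-1.72,-3.08,0,0,0,0],[-1.72,-3.08,-0.2,0,0,-0.08],[0,0,0,0,0,-0.09],[0,0,0,0,0,-0.09],[0,0,0,0,0,0],[0,0,0,0,0,0]]]' >/dev/null
python3 -c "
from h import *
goto(3,.099)"
```

```text
to [ 0.574 -0.171  0.099] d cm [ 0.12 -0.02  4.15] az -0.004
```

```bash
python3 -m crank '[[[0.12,-0.02,2.1,0,0,0],[0,0,2.0,0,0,0],[0,0,0,0,0,0]]]' >/dev/null
python3 -m crank '[[[0,0,0,0,0,0],[0,0,0,0,0,0],[0,0,0,0,0,0]]]' 0.5 40 >/dev/null
python3 -c "
from h import *
meas(3)"
python3 -m crank '[[[-0.12,-0.26,0.03,0,0,0.08]]]' >/dev/null
python3 -c "
from h import *
meas(3)"
python3 -m crank '[[[-0.08,-0.16,0.02,0,0,0.05]]]' >/dev/null
python3 -c "
from h import *
meas(3)"
python3 -m crank '[[[-0.08,-0.16,0.02,0,0,0.05]]]' >/dev/null
python3 -c "
from h import *
meas(3)"
python3 -m crank '[[[0,0,0,0,0,0]]]' >/dev/null
python3 -c "
from h import *
meas(3)"
```

```text
t 36.03 nut3 th -0.076 (was -0.110) r 0.0348 z 0.0982 F tang 0.1 rad -0.9 z -4.8 w 0.095 g 39
t 36.12 nut3 th -0.134 (was -0.076) r 0.0350 z 0.0980 F tang 4.3 rad -0.0 z -5.3 w 0.093 g 39
t 36.20 nut3 th -0.187 (was -0.134) r 0.0352 z 0.0978 F tang 4.5 rad 0.7 z -5.6 w 0.096 g 39
t 36.28 nut3 th -0.233 (was -0.187) r 0.0353 z 0.0977 F tang 5.0 rad 1.8 z -5.8 w 0.097 g 39
t 36.37 nut3 th -0.247 (was -0.233) r 0.0353 z 0.0976 F tang 4.2 rad 1.0 z -5.7 w 0.098 g 39
```

```bash
python3 -m crank '[[[-0.08,-0.16,0.02,0,0,0.05]]]' >/dev/null
python3 -c "
from h import *
meas(3)"
python3 -m crank '[[[-0.08,-0.16,0.02,0,0,0.05]]]' >/dev/null
python3 -c "
from h import *
meas(3)"
python3 -m crank '[[[0,0,0,0,0,0]]]' >/dev/null
python3 -c "
from h import *
meas(3)"
```

```text
t 36.45 nut3 th -0.286 (was -0.247) r 0.0355 z 0.0975 F tang 6.4 rad 1.3 z -6.2 w 0.098 g 39
t 36.53 nut3 th -0.336 (was -0.286) r 0.0356 z 0.0974 F tang 5.5 rad 1.8 z -7.3 w 0.096 g 39
t 36.62 nut3 th -0.350 (was -0.336) r 0.0357 z 0.0973 F tang 3.6 rad 2.2 z -6.9 w 0.099 g 39
```

```bash
python3 -m crank '[[[0,0,0,0,0,0],[0,0,0,0,0,0],[0,0,-1.9,0,0,0],[0,0,-1.9,0,0,0]]]' 2.5 >/dev/null
python3 -c "
from h import *
goto(2)"
```

```text
to [ 0.666 -0.151  0.14 ] d cm [-3.81  9.38 -0.52] az 0.124
```

```bash
python3 -m crank '[[[-1.27,3.13,0,0,0,0],[-1.27,3.13,0,0,0,0],[-1.27,3.13,-0.45,0,0,0],[0,0,0,0,0,0.12],[0,0,0,0,0,0],[0,0,0,0,0,0]]]' >/dev/null
python3 -c "
from h import *
goto(2,.099)"
```

```text
to [ 0.666 -0.151  0.099] d cm [ 0.08 -0.08  4.11] az 0.006
```

```bash
python3 -m crank '[[[0.08,-0.08,2.1,0,0,0],[0,0,1.9,0,0,0],[0,0,0,0,0,0]]]' >/dev/null
python3 -m crank '[[[0,0,0,0,0,0],[0,0,0,0,0,0],[0,0,0,0,0,0]]]' 0.5 40 >/dev/null
python3 -c "
from h import *
meas(2)"
python3 -m crank '[[[0.01,-0.22,0.02,0,0,0.06]]]' >/dev/null
python3 -c "
from h import *
meas(2)"
python3 -m crank '[[[0,-0.18,0.02,0,0,0.05]]]' >/dev/null
python3 -c "
from h import *
meas(2)"
python3 -m crank '[[[0,-0.18,0.02,0,0,0.05]]]' >/dev/null
python3 -c "
from h import *
meas(2)"
python3 -m crank '[[[0,0,0,0,0,0]]]' >/dev/null
python3 -c "
from h import *
meas(2)"
```

```text
t 37.95 nut2 th -1.033 (was -1.013) r 0.0352 z 0.0994 F tang -0.7 rad -1.0 z -5.2 w 0.098 g 39
t 38.03 nut2 th -1.063 (was -1.033) r 0.0352 z 0.0994 F tang 3.7 rad -1.1 z -7.4 w 0.093 g 39
t 38.12 nut2 th -1.101 (was -1.063) r 0.0352 z 0.0992 F tang 5.1 rad -1.3 z -6.5 w 0.095 g 39
t 38.20 nut2 th -1.138 (was -1.101) r 0.0353 z 0.0992 F tang 6.3 rad -2.3 z -8.0 w 0.095 g 39
t 38.28 nut2 th -1.150 (was -1.138) r 0.0353 z 0.0991 F tang 4.4 rad -1.3 z -7.4 w 0.091 g 39
```

```bash
python3 -m crank '[[[0,0,0,0,0,0],[0,0,0,0,0,0],[0,0,-1.9,0,0,0],[0,0,-1.9,0,0,0]]]' 2.5 >/dev/null
python3 -c "
from h import *
goto(4)"
```

```text
to [ 0.501 -0.093  0.14 ] d cm [ 11.8  -12.25  -0.27] az 0.095
```

```bash
python3 -m crank '[[[2.36,-2.45,0,0,0,0],[2.36,-2.45,0,0,0,0],[2.36,-2.45,0,0,0,0],[2.36,-2.45,0,0,0,0],[2.36,-2.45,-0.2,0,0,0.095],[0,0,0,0,0,0],[0,0,0,0,0,0]]]' >/dev/null
python3 -c "
from h import *
goto(4,.099)"
```

```text
to [ 0.501 -0.093  0.099] d cm [-0.04 -0.02  4.12] az 0.000
```

```bash
python3 -m crank '[[[0,0,2.1,0,0,0],[0,0,2.0,0,0,0],[0,0,0,0,0,0]]]' >/dev/null
python3 -m crank '[[[0,0,0,0,0,0],[0,0,0,0,0,0],[0,0,0,0,0,0]]]' 0.5 40 >/dev/null
python3 -c "
from h import *
meas(4)"
python3 -m crank '[[[0.01,-0.22,0.02,0,0,0.06]]]' >/dev/null
python3 -c "
from h import *
meas(4)"
python3 -m crank '[[[0,-0.18,0.02,0,0,0.05]]]' >/dev/null
python3 -c "
from h import *
meas(4)"
python3 -m crank '[[[0,-0.18,0.02,0,0,0.05]]]' >/dev/null
python3 -c "
from h import *
meas(4)"
python3 -m crank '[[[0,0,0,0,0,0]]]' >/dev/null
python3 -c "
from h import *
meas(4)"
```

```text
t 39.70 nut4 th -1.216 (was -1.264) r 0.0366 z 0.0986 F tang -0.2 rad 0.9 z -3.6 w 0.099 g 39
t 39.78 nut4 th -1.256 (was -1.216) r 0.0367 z 0.0985 F tang 1.8 rad 1.8 z -5.9 w 0.101 g 39
t 39.87 nut4 th -1.309 (was -1.256) r 0.0367 z 0.0984 F tang 2.3 rad 1.9 z -5.2 w 0.095 g 39
t 39.95 nut4 th -1.358 (was -1.309) r 0.0367 z 0.0982 F tang 2.2 rad 2.1 z -5.7 w 0.097 g 39
t 40.03 nut4 th -1.372 (was -1.358) r 0.0367 z 0.0981 F tang 1.6 rad 2.5 z -5.8 w 0.097 g 39
```

```bash
python3 -m crank '[[[0.01,-0.22,0.02,0,0,0.06]]]' >/dev/null
python3 -c "
from h import *
meas(4)"
python3 -m crank '[[[0,-0.18,0.02,0,0,0.05]]]' >/dev/null
python3 -c "
from h import *
meas(4)"
python3 -m crank '[[[0,-0.14,0.02,0,0,0.04]]]' >/dev/null
python3 -c "
from h import *
meas(4)"
python3 -m crank '[[[0,0,0,0,0,0]]]' >/dev/null
python3 -c "
from h import *
meas(4)"
```

```text
t 40.12 nut4 th -1.416 (was -1.372) r 0.0367 z 0.0980 F tang 2.9 rad 3.4 z -5.7 w 0.096 g 39
t 40.20 nut4 th -1.464 (was -1.416) r 0.0367 z 0.0978 F tang 3.7 rad 3.8 z -6.2 w 0.098 g 39
t 40.28 nut4 th -1.496 (was -1.464) r 0.0367 z 0.0977 F tang 4.3 rad 3.5 z -6.5 w 0.100 g 39
t 40.37 nut4 th -1.501 (was -1.496) r 0.0367 z 0.0977 F tang 3.5 rad 3.7 z -5.9 w 0.094 g 39
```

```bash
python3 -m crank '[[[0,-0.18,0.02,0,0,0.05]]]' >/dev/null
python3 -c "
from h import *
meas(4)"
python3 -m crank '[[[0,-0.14,0.02,0,0,0.04]]]' >/dev/null
python3 -c "
from h import *
meas(4)"
python3 -m crank '[[[0,-0.14,0.02,0,0,0.04]]]' >/dev/null
python3 -c "
from h import *
meas(4)"
python3 -m crank '[[[0,0,0,0,0,0]]]' >/dev/null
python3 -c "
from h import *
meas(4)"
```

```text
t 40.45 nut4 th -1.529 (was -1.501) r 0.0368 z 0.0977 F tang 5.4 rad 3.5 z -7.9 w 0.100 g 39
t 40.53 nut4 th -1.559 (was -1.529) r 0.0368 z 0.0976 F tang 6.6 rad 4.4 z -7.3 w 0.098 g 39
t 40.62 nut4 th -1.587 (was -1.559) r 0.0368 z 0.0976 F tang 7.3 rad 4.2 z -7.3 w 0.096 g 39
t 40.70 nut4 th -1.597 (was -1.587) r 0.0368 z 0.0975 F tang 6.5 rad 3.9 z -6.4 w 0.095 g 39
```

```bash
cat >> h.py <<'E'
def below(n,lim):
    meas(n);t=TH[n];sys.exit(0 if read_state()['wrist_force']@[-np.sin(t),np.cos(t),0]<lim else 1)
E
B(){ python3 -c "from h import *;below($1,$2)"; }
python3 -m crank '[[[0,-0.14,0.02,0,0,0.04]]]' >/dev/null; B 4 12.3 &&
python3 -m crank '[[[0,-0.14,0.01,0,0,0.04]]]' >/dev/null && B 4 12.3 &&
python3 -m crank '[[[0,-0.14,0.01,0,0,0.04]]]' >/dev/null && B 4 12.3 &&
python3 -m crank '[[[0,-0.14,0.01,0,0,0.04]]]' >/dev/null && B 4 12.3 &&
python3 -m crank '[[[0,-0.11,0.01,0,0,0.03]]]' >/dev/null && B 4 12.3 &&
python3 -m crank '[[[0,-0.11,0.01,0,0,0.03]]]' >/dev/null && B 4 12.3
python3 -m crank '[[[0,0,0,0,0,0]]]' >/dev/null
python3 -c "
from h import *
meas(4);goto(3)"
```

```text
t 40.78 nut4 th -1.615 (was -1.597) r 0.0367 z 0.0975 F tang 8.1 rad 4.8 z -8.0 w 0.099 g 39
t 40.87 nut4 th -1.643 (was -1.615) r 0.0367 z 0.0975 F tang 9.5 rad 4.7 z -8.9 w 0.097 g 39
t 40.95 nut4 th -1.672 (was -1.643) r 0.0367 z 0.0974 F tang 9.6 rad 5.4 z -9.3 w 0.095 g 39
t 41.03 nut4 th -1.703 (was -1.672) r 0.0367 z 0.0974 F tang 10.4 rad 5.6 z -9.5 w 0.095 g 39
t 41.12 nut4 th -1.726 (was -1.703) r 0.0367 z 0.0974 F tang 11.9 rad 6.7 z -9.8 w 0.098 g 39
t 41.20 nut4 th -1.749 (was -1.726) r 0.0367 z 0.0973 F tang 12.4 rad 7.2 z -10.1 w 0.095 g 39
t 41.28 nut4 th -1.762 (was -1.749) r 0.0367 z 0.0972 F tang 10.0 rad 5.4 z -8.9 w 0.097 g 39
  to [ 0.572 -0.18   0.14 ] d cm [-4.96 11.26 -4.15] az -1.074
```

```bash
B(){ python3 -c "from h import *;below($1,$2)"; }
python3 -m crank '[[[0,0,0,0,0,0],[0,0,0,0,0,0],[0,0,-2.1,0,0,0],[0,0,-2.1,0,0,0],[-1.24,2.82,0,0,0,0],[-1.24,2.82,0,0,0,0],[-1.24,2.82,0,0,0,0],[-1.24,2.82,0,0,0,0]]]' 2.5 >/dev/null
python3 -m crank '[[[0,0,0,0,0,-0.12],[0,0,0,0,0,-0.12],[0,0,0,0,0,-0.12],[0,0,0,0,0,-0.12],[0,0,0,0,0,-0.12],[0,0,0,0,0,-0.12],[0,0,0,0,0,-0.12],[0,0,0,0,0,-0.12]]]' >/dev/null
python3 -m crank '[[[0,0,0,0,0,-0.114],[0,0,0,0,0,0],[0,0,0,0,0,0]]]' >/dev/null
python3 -c "
from h import *
goto(3,.098)"
python3 -m crank '[[[0.05,0,2.0,0,0,0],[0,0,1.9,0,0,0],[0,0,0,0,0,0]]]' >/dev/null
python3 -m crank '[[[0,0,0,0,0,0],[0,0,0,0,0,0],[0,0,0,0,0,0]]]' 0.5 40 >/dev/null
python3 -c "
from h import *
meas(3)"
python3 -m crank '[[[-0.08,-0.16,0.02,0,0,0.05]]]' >/dev/null; B 3 12.5 &&
python3 -m crank '[[[-0.08,-0.16,0.02,0,0,0.05]]]' >/dev/null && B 3 12.5 &&
python3 -m crank '[[[-0.06,-0.13,0.01,0,0,0.04]]]' >/dev/null && B 3 12.5 &&
python3 -m crank '[[[-0.06,-0.13,0.01,0,0,0.04]]]' >/dev/null && B 3 12.5 &&
python3 -m crank '[[[-0.06,-0.13,0.01,0,0,0.04]]]' >/dev/null && B 3 12.5 &&
python3 -m crank '[[[-0.06,-0.13,0.01,0,0,0.04]]]' >/dev/null && B 3 12.5 &&
python3 -m crank '[[[-0.06,-0.13,0.01,0,0,0.04]]]' >/dev/null && B 3 12.5 &&
python3 -m crank '[[[-0.06,-0.13,0.01,0,0,0.04]]]' >/dev/null && B 3 12.5
python3 -m crank '[[[0,0,0,0,0,0]]]' >/dev/null
python3 -c "
from h import *
meas(3);goto(1)"
```

```text
to [ 0.572 -0.18   0.098] d cm [-0.41  0.14  4.  ] az -0.004
t 43.37 nut3 th -0.309 (was -0.350) r 0.0309 z 0.0982 F tang 2.3 rad 1.8 z -7.4 w 0.098 g 39
t 43.45 nut3 th -0.342 (was -0.309) r 0.0310 z 0.0982 F tang 5.7 rad 2.0 z -7.6 w 0.091 g 39
t 43.53 nut3 th -0.384 (was -0.342) r 0.0312 z 0.0981 F tang 7.8 rad 2.4 z -7.5 w 0.098 g 39
t 43.62 nut3 th -0.420 (was -0.384) r 0.0313 z 0.0980 F tang 8.8 rad 3.1 z -8.4 w 0.098 g 39
t 43.70 nut3 th -0.454 (was -0.420) r 0.0314 z 0.0980 F tang 10.5 rad 3.4 z -9.1 w 0.097 g 39
t 43.78 nut3 th -0.490 (was -0.454) r 0.0315 z 0.0979 F tang 10.7 rad 3.5 z -10.1 w 0.095 g 39
t 43.87 nut3 th -0.526 (was -0.490) r 0.0316 z 0.0979 F tang 11.7 rad 3.8 z -10.2 w 0.094 g 39
t 43.95 nut3 th -0.561 (was -0.526) r 0.0317 z 0.0978 F tang 13.0 rad 4.9 z -12.0 w 0.101 g 39
t 44.03 nut3 th -0.578 (was -0.561) r 0.0317 z 0.0978 F tang 9.7 rad 4.0 z -10.1 w 0.098 g 39
  to [ 0.625 -0.038  0.14 ] d cm [10.98 11.49 -4.15] az -0.323
```

```bash
B(){ python3 -c "from h import *;below($1,$2)"; }
python3 -m crank '[[[0,0,0,0,0,0],[0,0,0,0,0,0],[0,0,-2.1,0,0,0],[0,0,-2.1,0,0,0],[2.77,2.92,0,0,0,0],[2.77,2.92,0,0,0,0],[2.77,2.92,0,0,0,0],[2.77,2.92,0,0,0,0]]]' 2.5 >/dev/null
python3 -m crank '[[[0,0,0,0,0,-0.11],[0,0,0,0,0,-0.11],[0,0,0,0,0,-0.1],[0,0,0,0,0,0],[0,0,0,0,0,0]]]' >/dev/null
python3 -c "
from h import *
goto(1,.098)"
python3 -m crank '[[[0.1,0,2.0,0,0,0],[0,0,1.9,0,0,0],[0,0,0,0,0,0]]]' >/dev/null
python3 -m crank '[[[0,0,0,0,0,0],[0,0,0,0,0,0],[0,0,0,0,0,0]]]' 0.5 40 >/dev/null
python3 -c "
from h import *
meas(1)"
python3 -m crank '[[[0,-0.18,0.02,0,0,0.05]]]' >/dev/null; B 1 13 &&
python3 -m crank '[[[0,-0.14,0.01,0,0,0.04]]]' >/dev/null && B 1 13 &&
python3 -m crank '[[[0,-0.14,0.01,0,0,0.04]]]' >/dev/null && B 1 13 &&
python3 -m crank '[[[0,-0.14,0.01,0,0,0.04]]]' >/dev/null && B 1 13 &&
python3 -m crank '[[[0,-0.14,0.01,0,0,0.04]]]' >/dev/null && B 1 13 &&
python3 -m crank '[[[0,-0.14,0.01,0,0,0.04]]]' >/dev/null && B 1 13 &&
python3 -m crank '[[[0,-0.14,0.01,0,0,0.04]]]' >/dev/null && B 1 13
python3 -m crank '[[[0,0,0,0,0,0]]]' >/dev/null
python3 -c "
from h import *
meas(1);goto(2)"
```

```text
to [ 0.625 -0.038  0.098] d cm [-0.04  0.09  4.27] az -0.003
t 45.62 nut1 th -0.850 (was -0.832) r 0.0339 z 0.1005 F tang 3.9 rad -0.6 z -8.0 w 0.093 g 39
t 45.70 nut1 th -0.870 (was -0.850) r 0.0340 z 0.1005 F tang 7.7 rad -0.5 z -9.0 w 0.097 g 39
t 45.78 nut1 th -0.893 (was -0.870) r 0.0339 z 0.1005 F tang 10.5 rad -1.7 z -10.0 w 0.093 g 39
t 45.87 nut1 th -0.920 (was -0.893) r 0.0340 z 0.1005 F tang 10.5 rad -1.1 z -11.2 w 0.096 g 39
t 45.95 nut1 th -0.951 (was -0.920) r 0.0341 z 0.1005 F tang 10.9 rad -0.3 z -11.8 w 0.095 g 39
t 46.03 nut1 th -0.982 (was -0.951) r 0.0340 z 0.1004 F tang 13.1 rad -0.8 z -12.0 w 0.097 g 39
t 46.12 nut1 th -0.995 (was -0.982) r 0.0341 z 0.1003 F tang 9.2 rad -1.2 z -11.1 w 0.092 g 39
  to [ 0.662 -0.153  0.14 ] d cm [-11.94  -1.97  -3.97] az 0.105
```

```bash
B(){ python3 -c "from h import *;below($1,$2)"; }
python3 -m crank '[[[0,0,0,0,0,0],[0,0,0,0,0,0],[0,0,-2.0,0,0,0],[0,0,-2.0,0,0,0],[-3.98,-0.59,0,0,0,0],[-3.98,-0.59,0,0,0,0],[-3.98,-0.59,0,0,0,0],[0,0,0,0,0,0.105]]]' 2.5 >/dev/null
python3 -m crank '[[[0,0,0,0,0,0],[0,0,0,0,0,0]]]' >/dev/null
python3 -c "
from h import *
goto(2,.098)"
python3 -m crank '[[[0.1,0,2.1,0,0,0],[0,0,2.0,0,0,0],[0,0,0,0,0,0]]]' >/dev/null
python3 -m crank '[[[0,0,0,0,0,0],[0,0,0,0,0,0],[0,0,0,0,0,0]]]' 0.5 40 >/dev/null
python3 -c "
from h import *
meas(2)"
python3 -m crank '[[[0,-0.18,0.02,0,0,0.05]]]' >/dev/null; B 2 12.3 &&
python3 -m crank '[[[0,-0.14,0.01,0,0,0.04]]]' >/dev/null && B 2 12.3 &&
python3 -m crank '[[[0,-0.14,0.01,0,0,0.04]]]' >/dev/null && B 2 12.3 &&
python3 -m crank '[[[0,-0.14,0.01,0,0,0.04]]]' >/dev/null && B 2 12.3 &&
python3 -m crank '[[[0,-0.14,0.01,0,0,0.04]]]' >/dev/null && B 2 12.3 &&
python3 -m crank '[[[0,-0.14,0.01,0,0,0.04]]]' >/dev/null && B 2 12.3 &&
python3 -m crank '[[[0,-0.14,0.01,0,0,0.04]]]' >/dev/null && B 2 12.3 &&
python3 -m crank '[[[0,-0.14,0.01,0,0,0.04]]]' >/dev/null && B 2 12.3
python3 -m crank '[[[0,0,0,0,0,0]]]' >/dev/null
python3 -c "
from h import *
meas(2);goto(4)"
```

```text
to [ 0.662 -0.153  0.098] d cm [0.1  0.05 4.27] az 0.004
t 47.45 nut2 th -1.151 (was -1.150) r 0.0339 z 0.0988 F tang 2.2 rad -1.7 z -5.9 w 0.099 g 39
t 47.53 nut2 th -1.171 (was -1.151) r 0.0340 z 0.0988 F tang 6.1 rad -4.3 z -7.1 w 0.095 g 39
t 47.62 nut2 th -1.195 (was -1.171) r 0.0340 z 0.0988 F tang 7.3 rad -3.9 z -8.7 w 0.097 g 39
t 47.70 nut2 th -1.222 (was -1.195) r 0.0340 z 0.0987 F tang 8.8 rad -3.5 z -9.2 w 0.099 g 39
t 47.78 nut2 th -1.251 (was -1.222) r 0.0340 z 0.0987 F tang 9.3 rad -4.0 z -9.9 w 0.094 g 39
t 47.87 nut2 th -1.280 (was -1.251) r 0.0340 z 0.0986 F tang 11.7 rad -3.8 z -11.2 w 0.094 g 39
t 47.95 nut2 th -1.310 (was -1.280) r 0.0340 z 0.0986 F tang 11.6 rad -3.4 z -11.2 w 0.095 g 39
t 48.03 nut2 th -1.338 (was -1.310) r 0.0340 z 0.0985 F tang 13.2 rad -4.2 z -12.3 w 0.097 g 39
t 48.12 nut2 th -1.354 (was -1.338) r 0.0340 z 0.0985 F tang 9.4 rad -3.3 z -9.8 w 0.098 g 39
  to [ 0.484 -0.094  0.14 ] d cm [  8.19 -16.11  -4.24] az 0.324
```

```bash
B(){ python3 -c "from h import *;below($1,$2)"; }
python3 -m crank '[[[0,0,0,0,0,0],[0,0,0,0,0,0],[0,0,-2.1,0,0,0],[0,0,-2.1,0,0,0],[1.64,-3.18,0,0,0,0],[1.64,-3.18,0,0,0,0],[1.64,-3.18,0,0,0,0],[1.64,-3.18,0,0,0,0]]]' 2.5 >/dev/null
python3 -m crank '[[[1.64,-3.18,0,0,0,0],[0,0,0,0,0,0.11],[0,0,0,0,0,0.11],[0,0,0,0,0,0.1],[0,0,0,0,0,0],[0,0,0,0,0,0]]]' >/dev/null
python3 -c "
from h import *
goto(4,.098)"
python3 -m crank '[[[0,0,2.1,0,0,0],[0,0,2.0,0,0,0],[0,0,0,0,0,0]]]' >/dev/null
python3 -m crank '[[[0,0,0,0,0,0],[0,0,0,0,0,0],[0,0,0,0,0,0]]]' 0.5 40 >/dev/null
python3 -c "
from h import *
meas(4)"
python3 -m crank '[[[0,-0.14,0.01,0,0,0.04]]]' >/dev/null; B 4 12.3 &&
python3 -m crank '[[[0,-0.14,0.01,0,0,0.04]]]' >/dev/null && B 4 12.3 &&
python3 -m crank '[[[0,-0.11,0.01,0,0,0.03]]]' >/dev/null && B 4 12.3 &&
python3 -m crank '[[[0,-0.11,0.01,0,0,0.03]]]' >/dev/null && B 4 12.3 &&
python3 -m crank '[[[0,-0.11,0.01,0,0,0.03]]]' >/dev/null && B 4 12.3 &&
python3 -m crank '[[[0,-0.11,0.01,0,0,0.03]]]' >/dev/null && B 4 12.3
python3 -m crank '[[[0,0,0,0,0,0]]]' >/dev/null
python3 -c "
from h import *
meas(4);goto(3)"
```

```text
to [ 0.484 -0.094  0.098] d cm [ 0.23 -0.07  4.35] az 0.008
t 49.78 nut4 th -1.733 (was -1.762) r 0.0381 z 0.0994 F tang 5.3 rad 0.5 z -10.6 w 0.097 g 39
t 49.87 nut4 th -1.740 (was -1.733) r 0.0381 z 0.0995 F tang 10.8 rad 0.2 z -14.1 w 0.096 g 39
t 49.95 nut4 th -1.759 (was -1.740) r 0.0381 z 0.0995 F tang 11.6 rad 0.2 z -15.6 w 0.099 g 39
t 50.03 nut4 th -1.774 (was -1.759) r 0.0380 z 0.0995 F tang 13.2 rad -0.1 z -15.9 w 0.096 g 39
t 50.12 nut4 th -1.777 (was -1.774) r 0.0381 z 0.0995 F tang 11.8 rad -0.2 z -15.4 w 0.096 g 39
  to [ 0.568 -0.187  0.14 ] d cm [-6.24 10.86 -3.97] az -0.790
```

```bash
python3 -m crank '[[[0,0,0,0,0,0],[0,0,0,0,0,0],[0,0,-2.0,0,0,0],[0,0,-3.0,0,0,0],[0,0,-3.0,0,0,0],[0,0,-3.0,0,0,0],[0,0,0,0,0,0],[0,0,0,0,0,0]]]' 2.5
python3 - <<'E'
from h import *
im=read_camera("scene");cv2.imwrite("pics/end.png",cv2.convertScaleAbs(cv2.resize(im[190:450,40:400],(780,563)),alpha=1.3))
E
```

```text
time: 50.78
tool_pos: [0.4813, -0.0951, 0.2126]
tcp_rot: [2.52, 1.867, 0.006]
wrist_force: [0.0, 0.4, 0.3]
width: 0.295
grip_force: 0.0
```

View pics/end.png

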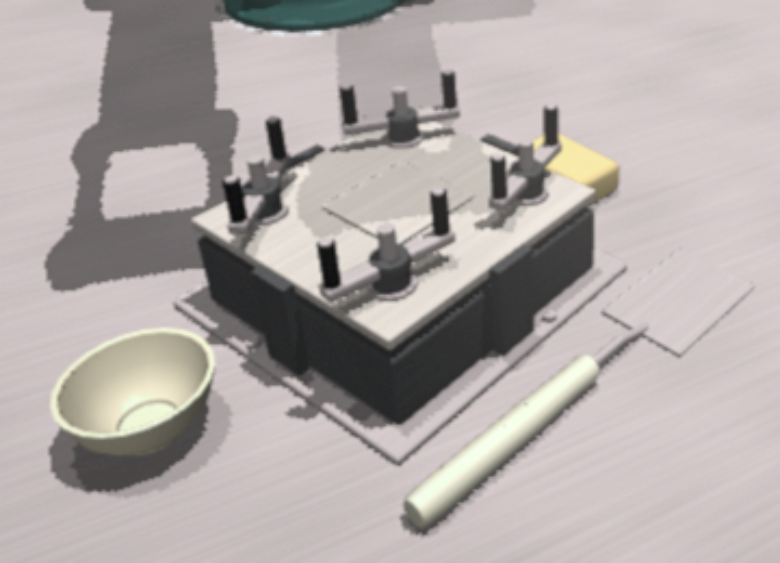

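The cover lies level on the box, with its front corner at (390,340), and all four nuts are seated on it. The bowl, spatula and soap bar have not moved, and the gripper is clear.

```bash
python3 -c "
from workcell import *
print(finish_job())"
```

```text
the job is handed in; nothing more can be done
None
```

I handed the job in at about 51 s: by eye the cover is level and fully down, each nut was last turned at about 13 N on its post (roughly 45 N on the cover, estimated from the wrist force), and the soap bar, bowl and spatula look undisturbed; no verdict came back.

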